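# First in, first out: restocking the sealing-wax tins

### The arm

A 6-joint arm with a two-finger parallel gripper is mounted at the origin on the work surface. World frame = base frame: x ahead of the robot, y to its left, z up, the work surface at z = 0. Lengths are in m, angles in rad, forces in N, time in s.
With the tool pointing down it reaches from about 0.35 to 0.775 m from the base axis. Payload 5.5 kg.
Tool frame: the origin (TCP) lies at the very end of the fingers, on their centre line; the grasp point (between the pads) lies 19 mm behind it; z points along the fingers, y is the line along which they close (so a half turn about z gives the same grasp; the last joint's range is limited). The gripper opens to 85 mm and grips with 20 to 120 N. Pads are 22 mm wide; open, the fingers measure 114 mm over their backs; the gripper's body (76 mm by 85 mm) begins 54 mm behind the grasp point. The pads swing forward as they close: fully open they stand 13 mm farther back than shut.
Start: joints at [1.177, 0.313, 0.046, 1.304, 0, 1.431], TCP at [0.144, 0.557, 0.231] pointing down, gripper open.
Joint ranges: [-2.76, 2.76], [-0.86, 1.69], [-1.03, 1.26], [-2.2, 2.34], [-1.47, 1.5], [-3.14, 3.14]. Speed limits (rad/s): [2.57, 2.57, 3.14, 3.14, 3.14, 3.14].

### API

Orientations are given as a unit quaternion [w, x, y, z].
In Python, from workcell import get_state, read_camera, calibration, hand_in gives the robot as it stands.
- The arm moves only by the tool drive_tool, never from a script. Its argument "deltas" is a list that holds one entry, the list of rows, each a list of 7 numbers: the closure in counts, from 0 (fully open) to 255 (shut), then the shift along the tool's x, y, z in m, then the turn, a rotation vector about the tool's x, y, z in degrees. A call has 1 to 12 rows; each row is the pose to reach, as a shift and turn from the pose commanded when the call began, along the tool's axes at that moment; what a row does not reach only later rows make up. A row lasts 1/8 s, in which the tool goes at most 62.5 mm and 10.7 degrees, less where a joint would pass 70% of its speed; a pose out of reach is approached as far as the arm can. A call with a gripper value outside its range is refused whole. The fingers move at their own pace and stop on an object; "newtons" is the grip in N (left out, the last holds). Time passes only in rows, so rows that repeat a pose let the fingers close. It gives the time, the measured TCP pose, the force, the opening and the grip force at its end, in the units of the state.
- get_state(): the state, without advancing time (a new reading comes with each control period).
- read_camera(name): name is "side" or "top" or "wrist"; returns (picture, depth): 420x560x3 uint8, red, green, blue; 420x560 float32, m along the optical axis (not along the pixel's ray), 0 where there is no reading.
- calibration(name): a dict with "mtx" (3x3 intrinsics, pixels), "world_from_camera" (4x4, takes a point from camera to world coordinates). Camera axes: x right, y up, looking along -z (the intrinsics and any distortion apply to the point x, -y, -z); pixel columns grow to the right and rows downward; lengths in m; the calibration is good to about 2 mm. The wrist camera is an equidistant fisheye: a pixel r from the principal point sees the ray r / f radians off the axis. A picture is of the moment at which its call begins: read the wrist's pose just before it. calibration takes no time and is no camera call; for the wrist camera it gives the pose at the moment of the call.
- hand_in(): hands the job in; it is judged then, once.
The state is a dict: "clock": time; "joint_pos": joint angles; "qvel": joint speeds; "tau": joint torques, N m; "tcp_pos": TCP position; "orientation": TCP orientation; "wrist_force": force on the tool from outside, world axes, zero at the start; "ft_torque": the same for the moment, N m; "finger_gap": finger opening in m; "grip_force": force on a finger pad.
Only numpy, scipy, OpenCV 4.12 (cv2) and the standard library are available. Lean on these libraries where they do the work, as an engineer would, in place of code of your own. Each camera call takes 0.05 s, during which the arm holds its last target. There are 200 camera calls.

### The job

Restock the wax-tin lane first in, first out: bring the old tin that stands towards the back of its wooden lane forward to the lane's front stop, and only then stand the new tin of the same size from the bench behind it in the lane, touching it or no more than about two finger-widths off. Both tins stay upright the whole time, and the squat tin on the bench stays where it is.

Things in the scene. Friction and masses are not known exactly. Their poses are not given: they have to be found in the camera images.
- lane_stop (a point): The wax-tin lane: fixed wooden channel, 80 mm wide inside, floor 8 mm above the bench, side rails 8 mm thick (tops at 20 mm), front stop board nearest the robot (top at 30 mm), open back. The point: middle of the stop's inner face, on the floor; x runs along the lane to the back (floor ends at 230 mm), y left, z up. A tin at the stop has its centre at x = 28 mm. A like lane with jars is not used.
- old_tin_mid (a point): The old wax tin, standing on the floor of the lane towards its back: closed metal tin with a pale paper band, 56 mm diameter, 80 mm tall, about 0.25 kg, upright; the point is its centre, 40 mm above its underside, z along its axis.
- new_tin_mid (a point): The new wax tin, the same as the old one, standing on the bench to the robot's right of the lanes: closed metal tin with a pale paper band, 56 mm diameter, 80 mm tall, about 0.25 kg, upright; the point is its centre, 40 mm above its underside, z along its axis. Near it, not wanted: the squat tin and a slim can (44 mm diameter, 145 mm tall).
- squat_tin_mid (a point): The squat tin, to be left alone: 70 mm diameter, 45 mm tall, on the bench near the new tin; the point is its centre, half-way up.
Not all that is in view belongs to the job. What is shaped like the part that bears new_tin_mid but purple is not meant.

How it is judged:
On the way:
1. the old tin stands upright at the front stop (gap under 18 mm) while the new tin is not yet in the lane (x of old_tin_mid in the frame of lane_stop between 0.015 and 0.046 m and y of old_tin_mid in the frame of lane_stop between -0.02 and 0.02 m and z of old_tin_mid in the frame of lane_stop between 0.033 and 0.048 m and angle between old_tin_mid's own z axis and vertical below 0.15 rad and not (x of new_tin_mid in the frame of lane_stop between 0 and 0.25 m and y of new_tin_mid in the frame of lane_stop between -0.045 and 0.045 m and z of new_tin_mid in the frame of lane_stop between 0 and 0.08 m)), for 0.2 s.
At the end, for the whole second after the job is handed in: The old tin stands upright on the lane floor within 18 mm of the front stop, the new tin stands upright on the lane floor behind it with a gap of at most 40 mm, both within 20 mm of the lane's centre line, tilted under 0.15 rad, released and at rest (x of old_tin_mid in the frame of lane_stop between 0.015 and 0.046 m and y of old_tin_mid in the frame of lane_stop between -0.02 and 0.02 m and z of old_tin_mid in the frame of lane_stop between 0.033 and 0.048 m and angle between each of old_tin_mid, new_tin_mid's own z axis and vertical below 0.15 rad and y of new_tin_mid in the frame of lane_stop between -0.02 and 0.02 m and z of new_tin_mid in the frame of lane_stop between 0.033 and 0.048 m and x of new_tin_mid in the frame of lane_stop between 0.06 and 0.15 m and horizontal distance between old_tin_mid and new_tin_mid below 0.096 m and linear speed of each of old_tin, new_tin below 0.02 m/s); the robot touches nothing.
It fails at once if the old or the new tin is tipped over (more than 0.7 rad) (angle between any of old_tin_mid, new_tin_mid's own z axis and vertical above 0.7 rad).
It fails at once if the squat tin is moved more than 30 mm (distance of squat_tin_mid from where it was at the start of the episode above 0.03 m).
It also fails if it takes over 58 s, if anything falls off the work surface, if the arm or the gripper's body presses on something with over 40 N, if the wrist force passes 120 N, or if a joint passes its speed limit or range.

## Working session

There is one attempt and no reset: what is moved stays moved. The work goes in short steps, Python scripts to look and compute and a tool call to move; the robot and the scene stay as the last step left them, time stands still between calls to the robot, and variables do not carry over. Pictures are saved under pics/ and viewed, at most 10 in all, crops included, and the job is handed in when it is done.

Besides the shell and the picture viewer there is one more tool, called after ">>>" by a JSON object that holds its "name" and its "arguments". drive_tool: Moves the arm, as the interface text tells. Its arguments: {"type":"object","properties":{"deltas":{"type":"array","items":{"type":"array","items":{"type":"array","items":{"type":"number"}}}},"newtons":{"type":"number"}},"required":["deltas"]}

```bash
mkdir -p pics; cat > h.py <<'E'
import numpy as np, cv2
from workcell import *
def pts(name,depth):
    c=calibration(name);K=c["mtx"];T=np.array(c["world_from_camera"])
    v,u=np.mgrid[0:420,0:560]
    p=np.stack([(u-K[0][2])/K[0][0]*depth,-(v-K[1][2])/K[1][1]*depth,-depth],-1)
    return p@T[:3,:3].T+T[:3,3]
E
python3 - <<'E'
from h import *
for n in("top","side"):
    p,d=read_camera(n); cv2.imwrite(f"pics/{n}0.png",p[:,:,::-1]); np.savez(f"{n}0.npz",p=p,d=d); c=calibration(n); print(n,{k:np.round(v,3).tolist() for k,v in c.items()})
s=get_state();print(s["clock"],s["tcp_pos"],s["orientation"])
E
```

```text
top {'mtx': [[388.714, 0.0, 276.534], [0.0, 388.714, 213.927], [0.0, 0.0, 1.0]], 'world_from_camera': [[-0.01, 0.992, -0.127, 0.454], [-0.999, -0.005, 0.041, -0.074], [0.04, 0.128, 0.991, 0.846], [0.0, 0.0, 0.0, 1.0]]}
side {'mtx': [[521.84, 0.0, 281.136], [0.0, 521.84, 211.669], [0.0, 0.0, 1.0]], 'world_from_camera': [[0.94, 0.207, -0.27, 0.212], [-0.34, 0.579, -0.741, -1.027], [0.004, 0.788, 0.615, 0.856], [0.0, 0.0, 0.0, 1.0]]}
0.1 [0.14420276 0.55617763 0.2304913 ] [-2.15228174e-04  1.26558822e-01  9.91958780e-01 -7.72859773e-04]
```

View pics/top0.png

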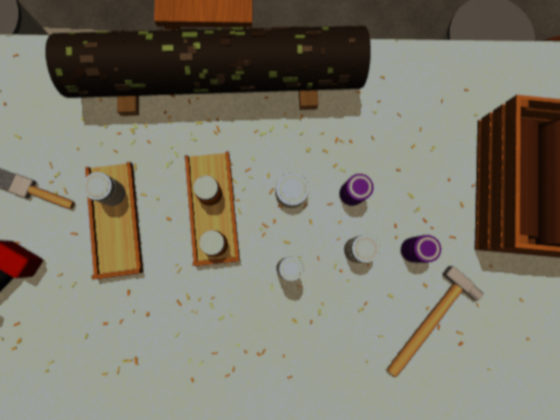

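View pics/side0.png

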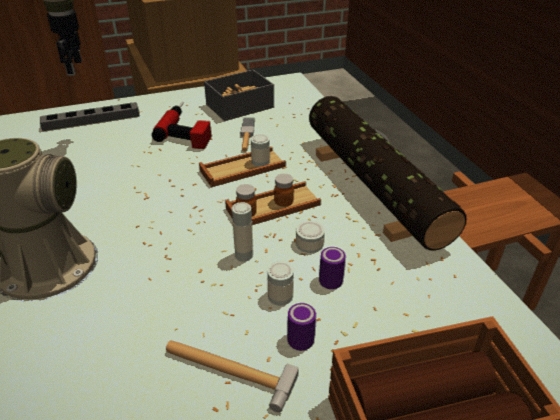

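The top view shows the wax-tin lane at the left, with its rails running from (88,168) and (132,165) to the stop at (95..142,273). The old tin is at (100,187). The right-hand lane at (212,210) holds brown jars.

Candidates for the new tin:
- pale tin (363,250): matches the description
- purple tins (358,188) and (424,249): wrong colour
- squat tin (291,190): wrong size
- slim can (291,268): tall and narrow

I choose (363,250).

```bash
python3 - <<'E'
from h import *
z=np.load("top0.npz");p,d=z["p"],z["d"];P=pts("top",d)
print("bench z",np.median(P[330:400,200:350,2]))
hs={}
for n,(u0,u1,v0,v1,lo,hi) in dict(old=(80,125,165,210,.07,.11),new=(340,385,228,270,.06,.1),squat=(270,315,165,212,.03,.07),slim=(270,310,245,295,.12,.17)).items():
    q=P[v0:v1,u0:u1].reshape(-1,3);q=q[(q[:,2]>lo)&(q[:,2]<hi)]
    t=np.percentile(q[:,2],80);q=q[abs(q[:,2]-t)<.008]
    c,r=cv2.minEnclosingCircle((q[:,:2]*1000).astype(np.float32))
    print(n,len(q),"topz",t.round(4),"c",np.round(c,1),"r",round(r,1),"mean",q[:,:2].mean(0).round(4))
hsv=cv2.cvtColor(p,cv2.COLOR_RGB2HSV)
m=np.zeros((420,560),bool);m[155:285,78:150]=1
m&=(hsv[...,1]>90)&(hsv[...,0]<30)&(P[...,2]<.04)
n,l,st,_=cv2.connectedComponentsWithStats(m.astype(np.uint8));k=1+st[1:,4].argmax();print(st[k])
q=P[l==k];rc=cv2.minAreaRect((q[:,:2]*1000).astype(np.float32));print("lane rect",rc,cv2.boxPoints(rc).round(1).tolist())
print("z pct",np.percentile(q[:,2],[5,50,95,99]).round(4))
st=q[q[:,2]>.024];print("stop",len(st),st.mean(0).round(4),cv2.boxPoints(cv2.minAreaRect((st[:,:2]*1000).astype(np.float32))).round(1).tolist())
im=cv2.resize(cv2.hconcat([p[150:290,70:160],p[220:360-80+0,330:450][:140] if 0 else p[150:290,330:450]]),None,fx=3,fy=3,interpolation=2)
cv2.imwrite("pics/crop.png",im[:,:,::-1])
E
```

```text
bench z 0.0004070061558689164
old 658 topz 0.0899 c [609.5 244.8] r 28.0 mean [0.6091 0.2436]
new 618 topz 0.0818 c [ 484.3 -281.3] r 28.2 mean [ 0.4836 -0.2806]
squat 851 topz 0.0469 c [ 611.4 -139.9] r 35.1 mean [ 0.6107 -0.1399]
slim 464 topz 0.147 c [ 446.1 -127.5] r 21.7 mean [ 0.446  -0.1272]
[  85  162   57  118 4442]
lane rect ((550.7939453125, 236.49978637695312), (241.65550231933594, 100.57687377929688), 7.176669120788574) [[424.6000061035156, 271.29998779296875], [437.20001220703125, 171.5], [677.0, 201.6999969482422], [664.4000244140625, 301.5]]
z pct [0.0059 0.009  0.0286 0.0318]
stop 258 [0.4518 0.2233 0.0303] [[426.3999938964844, 269.70001220703125], [440.0, 175.8000030517578], [636.5, 204.3000030517578], [622.9000244140625, 298.20001220703125]]
```

View pics/crop.png

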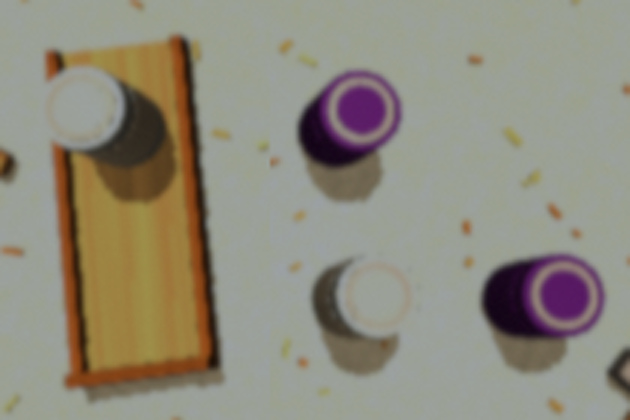

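The crop shows a pale old tin in the lane and the pale new tin between the two purple ones, so the choice holds. The heights (90, 82, 47 and 147 mm) and radii match the given sizes.

The lane is yawed 7.2° with lane_stop at about (0.4406, 0.2226). The old tin sits at x=170, y=0 mm in the lane frame. Next I move above it.

>>> {"name": "drive_tool", "arguments": {"deltas": [[[0,-0.528,-0.186,0,0,0,-21.7],[0,-0.528,-0.186,0,0,0,-21.7],[0,-0.528,-0.186,0,0,0,-21.7],[0,-0.528,-0.186,0,0,0,-21.7],[0,-0.528,-0.186,0,0,0,-21.7],[0,-0.528,-0.186,0,0,0,-21.7],[0,-0.528,-0.186,0,0,0,-21.7],[0,-0.528,-0.186,0,0,0,-21.7],[0,-0.528,-0.186,0,0,0,-21.7],[0,-0.528,-0.186,0,0,0,-21.7],[0,-0.528,-0.186,0,0,0,-21.7],[0,-0.528,-0.186,0,0,0,-21.7]]], "newtons": 30}}

```text
clock: 1.6
tcp_pos: [0.6075, 0.245, 0.2313]
orientation: [-0.0, -0.063, 0.998, 0.0]
wrist_force: [-0.1, 0.0, -0.1]
finger_gap: 0.0854
grip_force: 0.0
```

>>> {"name": "drive_tool", "arguments": {"deltas": [[[0,-0.001,-0.001,0.05,0,0,0],[0,-0.001,-0.001,0.09,0,0,0],[0,-0.001,-0.001,0.13,0,0,0],[0,-0.001,-0.001,0.16,0,0,0],[0,-0.001,-0.001,0.18,0,0,0],[0,-0.001,-0.001,0.183,0,0,0],[255,-0.001,-0.001,0.183,0,0,0],[255,-0.001,-0.001,0.183,0,0,0],[255,-0.001,-0.001,0.183,0,0,0],[255,-0.001,-0.001,0.183,0,0,0],[255,-0.001,-0.001,0.183,0,0,0],[255,-0.001,-0.001,0.183,0,0,0]]]}}

```text
clock: 3.1
tcp_pos: [0.6108, 0.244, 0.0502]
orientation: [0.001, -0.063, 0.998, 0.001]
wrist_force: [-1.8, 2.4, 6.5]
finger_gap: 0.0556
grip_force: 32.7
```

>>> {"name": "drive_tool", "arguments": {"deltas": [[[255,0,0,-0.004,0,0,0],[255,0,0,-0.006,0,0,0],[255,0.02,0,-0.006,0,0,0],[255,0.05,0,-0.006,0,0,0],[255,0.08,0,-0.006,0,0,0],[255,0.11,0,-0.006,0,0,0],[255,0.13,0,-0.006,0,0,0],[255,0.138,0,-0.006,0,0,0],[255,0.138,0,-0.006,0,0,0],[255,0.138,0,-0.003,0,0,0],[255,0.138,0,0,0,0,0],[255,0.138,0,0,0,0,0]]]}}

```text
clock: 4.6
tcp_pos: [0.4742, 0.2262, 0.0501]
orientation: [0.001, -0.062, 0.998, 0.0]
wrist_force: [-3.8, -0.8, 12.9]
finger_gap: 0.0552
grip_force: 33.7
```

```bash
python3 - <<'E'
from h import *
s=get_state();print({k:np.round(s[k],4).tolist() for k in("clock","tcp_pos","orientation","wrist_force","finger_gap")})
for n in("top","side"):
    p,d=read_camera(n); cv2.imwrite(f"pics/{n}1.png",p[:,:,::-1]); np.savez(f"{n}1.npz",p=p,d=d)
a=cv2.imread("pics/side1.png")[100:240,150:350];cv2.imwrite("pics/s1c.png",cv2.resize(a,None,fx=4,fy=4,interpolation=2))
E
```

```text
{'clock': 4.6, 'tcp_pos': [0.4742, 0.2262, 0.0501], 'orientation': [0.001, -0.0624, 0.9981, 0.0001], 'wrist_force': [-3.761, -0.8158, 12.9218], 'finger_gap': 0.0552}
```

View pics/s1c.png

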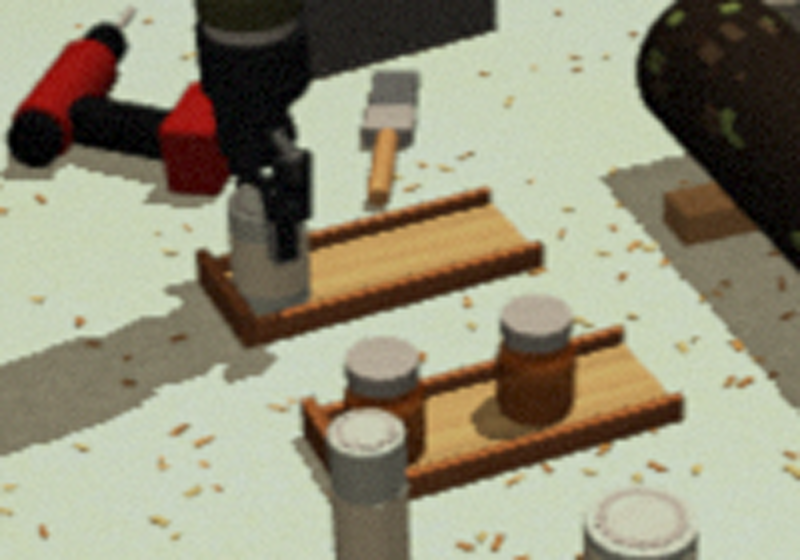

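The old tin stands upright against the front stop, at crop pixel (268,245), still in the gripper. I'll release it and rise.

>>> {"name": "drive_tool", "arguments": {"deltas": [[[255,0,0,0,0,0,0],[0,0,0,0,0,0,0],[0,0,0,0,0,0,0],[0,0,0,0,0,0,0],[0,0,0,0,0,0,0],[0,0,0,-0.02,0,0,0],[0,0,0,-0.06,0,0,0],[0,0,0,-0.12,0,0,0],[0,0,0,-0.18,0,0,0],[0,-0.04,-0.05,-0.18,0,0,0],[0,-0.04,-0.11,-0.18,0,0,0],[0,-0.04,-0.17,-0.18,0,0,0]]]}}

```text
clock: 6.2
tcp_pos: [0.5344, 0.0607, 0.2282]
orientation: [0.0, -0.063, 0.998, 0.0]
wrist_force: [0.7, -0.1, 0.2]
finger_gap: 0.0853
grip_force: 0.0
```

```bash
cat > m.py <<'E'
from h import *
p,d=read_camera("top");P=pts("top",d)
a=np.radians(7.18);o=np.array([.4406,.2226])
def L(q): w=np.array(q)-o; return np.round([w@[np.cos(a),np.sin(a)],w@[-np.sin(a),np.cos(a)]],4)
m=((P[...,2]>.07)&(P[...,2]<.11)).astype(np.uint8)
n,l,s,_=cv2.connectedComponentsWithStats(m)
for k in range(1,n):
    q=P[l==k]
    if len(q)<100 or s[k,4]>3000: continue
    t=np.percentile(q[:,2],80);q=q[abs(q[:,2]-t)<.006];c,r=cv2.minEnclosingCircle((q[:,:2]*1000).astype(np.float32))
    print("topz",t.round(4),"c",np.round(c,1),"r",round(r,1),"mean",q[:,:2].mean(0).round(4),"lane",L(np.array(c)/1000),"rgb",p[l==k].mean(0).round())
s=get_state();print({k:np.round(s[k],4).tolist() for k in("clock","tcp_pos","orientation","wrist_force")})
E
python3 m.py
```

```text
topz 0.1047 c [815.9 -35.6] r 255.5 mean [ 0.8139 -0.0411] lane [ 0.3401 -0.3031] rgb [18. 13.  8.]
topz 0.0969 c [ 624.2 -620.3] r 161.6 mean [ 0.6159 -0.5646] lane [ 0.0769 -0.8593] rgb [58. 30. 11.]
topz 0.096 c [ 763.4 -659.1] r 38.2 mean [ 0.7649 -0.6597] lane [ 0.2101 -0.9152] rgb [53. 26.  9.]
topz 0.0979 c [ 625.5 -616. ] r 120.7 mean [ 0.6236 -0.6147] lane [ 0.0787 -0.8552] rgb [73. 32. 12.]
topz 0.0899 c [ 618.9 -679.2] r 130.2 mean [ 0.618  -0.6774] lane [ 0.0642 -0.917 ] rgb [54. 23.  9.]
topz 0.0818 c [ 608.5 -274.7] r 27.9 mean [ 0.6081 -0.2744] lane [ 0.1045 -0.5144] rgb [124.  82. 124.]
topz 0.0841 c [607.4  36.1] r 24.1 mean [0.6141 0.0364] lane [ 0.1422 -0.2058] rgb [169. 171. 152.]
topz 0.0843 c [498.   22.8] r 23.8 mean [0.4981 0.0228] lane [ 0.032  -0.2054] rgb [168. 170. 151.]
topz 0.082 c [ 483.8 -281.3] r 27.9 mean [ 0.4836 -0.2807] lane [-0.0201 -0.5054] rgb [170. 172. 162.]
topz 0.0819 c [ 482.9 -406.5] r 28.2 mean [ 0.4827 -0.4054] lane [-0.0367 -0.6295] rgb [117.  73. 116.]
topz 0.0899 c [474.1 225.8] r 28.0 mean [0.4739 0.225 ] lane [ 0.0336 -0.001 ] rgb [161. 162. 153.]
{'clock': 6.25, 'tcp_pos': [0.5352, 0.054, 0.228], 'orientation': [0.0002, -0.0596, 0.9982, -0.0023], 'wrist_force': [1.6236, -2.5912, 0.5788]}
```

The old tin is upright at lane x=34 mm, y=-1 mm, so the first stage is met. The new tin is at (0.484, -0.281).

>>> {"name": "drive_tool", "arguments": {"deltas": [[[0,0.093,-0.33,0,0,0,0],[0,0.093,-0.33,0,0,0,0],[0,0.093,-0.33,0,0,0,0],[0,0.093,-0.33,0,0,0,0],[0,0.093,-0.33,0,0,0,0],[0,0.093,-0.33,0,0,0,0],[0,0.093,-0.33,0,0,0,0],[0,0.093,-0.33,0,0,0,0],[0,0.093,-0.33,0,0,0,0]]]}}

```text
clock: 7.38
tcp_pos: [0.4829, -0.2754, 0.2283]
orientation: [-0.0, -0.063, 0.998, 0.0]
wrist_force: [0.1, 0.1, -0.7]
finger_gap: 0.0855
grip_force: 0.0
```

>>> {"name": "drive_tool", "arguments": {"deltas": [[[0,0,-0.006,0.05,0,0,0],[0,0,-0.006,0.1,0,0,0],[0,0,-0.006,0.14,0,0,0],[0,0,-0.006,0.17,0,0,0],[0,0,-0.006,0.186,0,0,0],[0,0,-0.006,0.186,0,0,0],[255,0,-0.006,0.186,0,0,0],[255,0,-0.006,0.186,0,0,0],[255,0,-0.006,0.186,0,0,0],[255,0,-0.006,0.186,0,0,0],[255,0,-0.006,0.186,0,0,0],[255,0,-0.006,0.186,0,0,0]]]}}

```text
clock: 8.88
tcp_pos: [0.4846, -0.2832, 0.044]
orientation: [0.001, -0.063, 0.998, -0.001]
wrist_force: [-0.1, 2.5, 6.3]
finger_gap: 0.0554
grip_force: 32.4
```

>>> {"name": "drive_tool", "arguments": {"deltas": [[[255,0,0,-0.02,0,0,0],[255,0,0,-0.06,0,0,0],[255,0,0,-0.11,0,0,0],[255,0,0,-0.16,0,0,0],[255,0,0,-0.18,0,0,0],[255,-0.01,0.03,-0.18,0,0,0],[255,-0.02,0.08,-0.18,0,0,0],[255,-0.03,0.13,-0.18,0,0,0],[255,-0.045,0.18,-0.18,0,0,0],[255,-0.06,0.23,-0.18,0,0,0],[255,-0.07,0.28,-0.18,0,0,0],[255,-0.08,0.32,-0.18,0,0,0]]]}}

```text
clock: 10.38
tcp_pos: [0.5226, 0.0466, 0.2225]
orientation: [0.0, -0.063, 0.998, -0.0]
wrist_force: [0.3, -0.8, -2.0]
finger_gap: 0.0551
grip_force: 33.0
```

>>> {"name": "drive_tool", "arguments": {"deltas": [[[255,-0.01,0.04,0,0,0,0],[255,-0.02,0.08,0,0,0,0],[255,-0.03,0.12,0,0,0,0],[255,-0.04,0.155,0,0,0,0],[255,-0.045,0.178,0,0,0,0],[255,-0.045,0.185,0,0,0,0],[255,-0.045,0.185,0,0,0,0],[255,-0.045,0.185,0,0,0,0]]]}}

```text
clock: 11.38
tcp_pos: [0.5445, 0.233, 0.2224]
orientation: [-0.0, -0.062, 0.998, -0.0]
wrist_force: [0.1, -0.5, -3.2]
finger_gap: 0.0551
grip_force: 33.0
```

```bash
python3 - <<'E'
from h import *
s=get_state();print({k:np.round(s[k],4).tolist() for k in("clock","tcp_pos","orientation","wrist_force","finger_gap")})
a=np.radians(7.18);w=s["tcp_pos"][:2]-np.array([.4406,.2226]);print("lane",w@[np.cos(a),np.sin(a)],w@[-np.sin(a),np.cos(a)])
p,d=read_camera("side");cv2.imwrite("pics/s2c.png",cv2.resize(p[40:240,150:380],None,fx=3,fy=3,interpolation=2)[:,:,::-1])
E
```

```text
{'clock': 11.375, 'tcp_pos': [0.5445, 0.233, 0.2224], 'orientation': [-0.0001, -0.0619, 0.9981, -0.0002], 'wrist_force': [0.1107, -0.5092, -3.1586], 'finger_gap': 0.0551}
lane 0.1043555832308297 -0.002685518079722696
```

View pics/s2c.png

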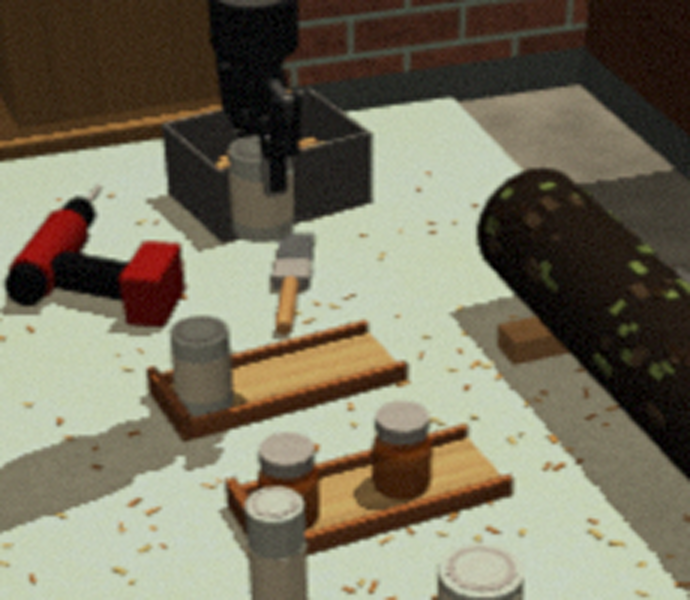

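The new tin hangs upright in the gripper at crop pixel (262,190) over the lane, and the old tin stands at the stop at (202,365). I'll lower it now.

>>> {"name": "drive_tool", "arguments": {"deltas": [[[255,0,0.002,0.04,0,0,0],[255,0,0.002,0.09,0,0,0],[255,0,0.002,0.13,0,0,0],[255,0,0.002,0.15,0,0,0],[255,0,0.002,0.16,0,0,0],[255,0,0.002,0.166,0,0,0],[255,0,0.002,0.169,0,0,0],[255,0,0.002,0.171,0,0,0],[255,0,0.002,0.171,0,0,0],[255,0,0.002,0.171,0,0,0]]]}}

```text
clock: 12.68
tcp_pos: [0.545, 0.2361, 0.0521]
orientation: [0.001, -0.062, 0.998, 0.0]
wrist_force: [-1.0, -0.1, 1.1]
finger_gap: 0.0549
grip_force: 33.3
```

>>> {"name": "drive_tool", "arguments": {"deltas": [[[255,0,0,0.0005,0,0,0],[0,0,0,0,0,0,0],[0,0,0,0,0,0,0],[0,0,0,0,0,0,0],[0,0,0,0,0,0,0],[0,0,0,-0.02,0,0,0],[0,0,0,-0.06,0,0,0],[0,0,0,-0.12,0,0,0],[0,0,0,-0.18,0,0,0],[0,-0.04,-0.05,-0.18,0,0,0],[0,-0.04,-0.11,-0.18,0,0,0],[0,-0.04,-0.17,-0.18,0,0,0]]]}}

```text
clock: 14.18
tcp_pos: [0.6057, 0.0708, 0.2311]
orientation: [0.0, -0.063, 0.998, 0.0]
wrist_force: [0.5, 0.0, 0.3]
finger_gap: 0.0854
grip_force: 0.0
```

>>> {"name": "drive_tool", "arguments": {"deltas": [[[0,0,0,0,0,0,0],[0,0,0,0,0,0,0],[0,0,0,0,0,0,0]]]}}

```text
clock: 14.55
tcp_pos: [0.6049, 0.0735, 0.2313]
orientation: [-0.0, -0.063, 0.998, 0.0]
wrist_force: [-0.1, 0.4, 0.2]
finger_gap: 0.0852
grip_force: 0.0
```

```bash
python3 m.py | grep -v "rgb \[[1-7]"; python3 m.py | grep "lane \[0.[01].* [-]*0.00"; python3 - <<'E'
from h import *
p,d=read_camera("side");cv2.imwrite("pics/s3.png",p[:,:,::-1])
E
```

```text
{'clock': 14.6, 'tcp_pos': [0.6049, 0.0736, 0.2313], 'orientation': [-0.0, -0.0634, 0.998, 0.0001], 'wrist_force': [0.3818, 0.7276, 0.2279]}
```

View pics/s3.png

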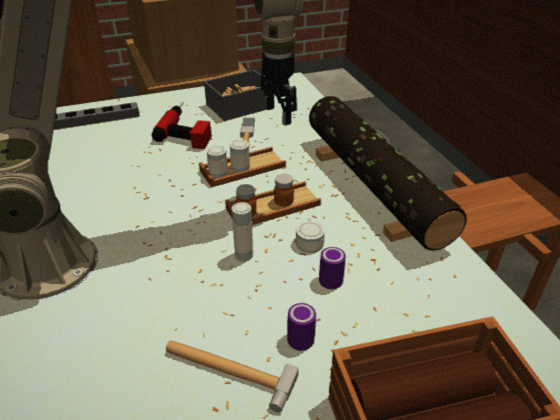

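Both tins stand upright in the lane at (217,162) and (240,155), and the squat tin at (310,236) hasn't moved. My grep dropped the figures, so I'll reprint them.

```bash
python3 m.py | grep "topz 0.08\|topz 0.09[0-2]"
```

```text
topz 0.0818 c [ 608.3 -275.2] r 28.1 mean [ 0.608  -0.2744] lane [ 0.1042 -0.5148] rgb [120.  78. 120.]
topz 0.084 c [607.4  36.1] r 24.1 mean [0.6073 0.0358] lane [ 0.1421 -0.2059] rgb [164. 166. 148.]
topz 0.0899 c [543.6 235.3] r 28.0 mean [0.5435 0.2346] lane [ 0.1038 -0.0002] rgb [155. 157. 148.]
topz 0.0842 c [498.   22.8] r 23.8 mean [0.4981 0.0228] lane [ 0.032  -0.2054] rgb [104.  92.  79.]
topz 0.082 c [ 482.9 -406.4] r 28.0 mean [ 0.4828 -0.4055] lane [-0.0367 -0.6294] rgb [114.  70. 112.]
```

```bash
python3 -c "
from workcell import hand_in;print(hand_in())"
```

```text
the job is handed in; nothing more can be done
None
```

The job is handed in after about 15 s on the robot clock: the old tin is at the front stop (5–6 mm gap) and the new one about 14 mm behind it, both upright and released, with the squat tin untouched; the old tin's position was measured before the new one went in and only confirmed by eye afterwards.

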